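Raise the splash screen and bolt it at its height mark

ROBOT

A 7-joint arm with a two-finger parallel gripper is mounted at the origin on the work surface. World frame = base frame: x ahead of the robot, y to its left, z up, the work surface at z = 0. Lengths are in m, angles in rad, forces in N, time in s.
With the tool pointing down it reaches from about 0.4 to 0.85 m from the base axis. Payload 4.5 kg.
Tool frame: the origin (TCP) lies at the very end of the fingers, on their centre line; the grasp point (between the pads) lies 19 mm behind it (tcp_to_grasp is the z of the grasp point in the tool frame, in m); z points along the fingers, y is the line along which they close (so a half turn about z gives the same grasp; the last joint's range is limited). The gripper opens to 88 mm and grips with 3 to 60 N. Pads are 18 mm wide; open, the fingers measure 123 mm over their backs; the gripper's body (75 mm by 187 mm) begins 45 mm behind the grasp point.
Start: joints at [-1.087, 0.689, -0.195, 1.565, 0.157, 0.902, -0.215], TCP at [0.272, 0.563, 0.239] pointing down, gripper open.
Joint ranges: [-3.01, 3.01], [-0.46, 2.08], [-1.47, 1.51], [0.13, 2.56], [-1, 4.14], [0.04, 2.09], [-2.66, 2.66]. Speed limits (rad/s): [2.57, 2.57, 3.14, 3.14, 3.14, 3.14, 3.14].

INTERFACE

Orientations are given as a unit quaternion [x, y, z, w].
In Python, from plant import * gives the robot as it stands. The module is installed in compiled form; this text tells all that it offers.
- The arm moves only by the shell command python3 -m jog 'ROWS' [OPENING] [FORCE]. ROWS is JSON, a list that holds one entry, the list of rows, each a list of 6 numbers: the shift along the tool's x, y, z in m, then the turn, a rotation vector about the tool's x, y, z in rad. In form: [[[dx, dy, dz, ax, ay, az], ...]]. A call has 1 to 12 rows; each row shifts and turns the commanded pose from where the row before left it, along the tool's axes as they then stand; what a row does not reach is not made up. A row lasts 1/8 s, in which the tool goes at most 62.5 mm and 10.7 degrees, less where a joint would pass 70% of its speed; a pose out of reach is approached as far as the arm can. A call with a gripper value outside its range is refused whole. OPENING is the finger opening in m, from 0 to 0.0881, set as the call begins (- or left out, the last holds). The fingers move at their own pace and stop on an object; FORCE is the grip in N (left out, the last holds). Time passes only in rows, so rows that do not move let the fingers close. It gives the time, the measured TCP pose, the force, the opening and the grip force at its end, in the units of the state.
- get_state(): the state, without advancing time (a new reading comes with each control period).
- snapshot(name): name is "scene" or "top"; returns a dict with "frame" (384x512x3 uint8, red, green, blue), "mtx" (3x3 intrinsics, pixels), "xyz" and "orientation" of the camera in the world. Camera axes: x right, y down, z forward; pixel columns grow to the right and rows downward; lengths in m; the calibration is good to about 2 mm. A picture is of the moment at which its call begins. There is no depth.
- finish_job(): hands the job in; it is judged then, once.
The state is a dict: "clock": time; "q": joint angles; "qd": joint speeds; "joint_torque": joint torques, N m; "tool_pos": TCP position; "eef_rot": TCP orientation; "contact_force": force on the tool from outside, world axes, zero at the start; "moment": the same for the moment, N m; "opening": opening from 0.0 (shut) to 1.0 (fully open); "finger_force": force on a finger pad.
Only numpy, scipy, OpenCV 4.12 (cv2) and the standard library are available. Lean on these libraries where they do the work, as an engineer would, in place of code of your own. Each camera call takes 0.05 s, during which the arm holds its last target. There are 200 camera calls.

TASK

Raise the clear splash screen of the banding wheel by pushing up under its yellow lip bar until the bar presses lightly against the black stop at the red height block, and leave it up there. Then push the blue-pegged bolt fully home under the end of the bar to lock it. Be gentle, pushing with no more than about 20 newtons, and leave everything else on the bench where it is.

Things in the scene. Friction and masses are not known exactly. Their poses are not given: they have to be found in the camera images.
- frame: Fixed aluminium frame: two posts 30 x 30 mm, 450 mm tall, centred at y = -180 and +180 mm. Origin on the bench midway between them, in the plane of their front faces; x points through the screen away from the robot, y to the left post, z up. A 12 mm base plate begins 15 mm in front (x = -15 mm); a banding wheel with a fixed bowl, 120 mm high in all, stands behind the screen from x = 65 mm.
- lip (a point): Middle of the axis of the screen's yellow lip bar: round, 16 mm diameter, 300 mm long along the frame's y, at frame x = -35 mm. A 6 mm yellow web joins it to the pane 38 mm behind, which reaches 188 mm up. Only bench below it. It cannot be pinched from above: push up under it, e.g. with closed fingers tilted 30 to 45 degrees, tips forward.
- sash (a joint): Height of the screen in m: 0 at its lowest (bar's axis 85 mm above the bench), growing upwards, mechanical range 0 to 240 mm. Counterbalanced: it needs 1.5 to 4 N (plus about 15 N per m/s of speed) to move up and stays where it is left.
- height_block: Red block clamped on the right post's front face, at a height that varies. Axes as the frame's; origin on the post's front face, post's centre line, at the mark height, 7.5 mm above the red plate's lower edge. It carries a dark plate with black stop and steel bolt, set together an unmeasured 0 to 14 mm (call it h) lower than the three marks below say: feel for it.
- stop_mark (a point): Point on the block, axes as the frame's: the flat, rigid underside of the black stop lies h (0 to 14 mm, unknown) below this point. The stop is 12 mm thick and spans x -16 to +16, y -60 to +10 mm from here, over the last 20 mm of the bar's right end; the bar's top meets it there.
- bolt_mark (a point): Point on the block: the withdrawn bolt's nose, top face, lies h (0 to 14 mm, unknown) below this point. Bolt 16 mm wide, 12 mm thick, on the bar's line, 15 mm short of the bar's right end; it slides along the frame's +y under the bar, 3 mm clear when the bar is against the stop. With the bar too low it butts on the bar's end.
- peg_mark (a point): Point on the block: the top of the withdrawn bolt's blue upright peg lies h (0 to 14 mm, unknown) below this point. Peg 14 mm diameter, 50 mm tall; it moves with the bolt along the frame's +y. Free space round it except a 12 x 12 mm steel arm at its foot on the +x side.
- bolt (a joint): Bolt travel in m: 0 withdrawn, 0.040 fully home at its end stop (towards the frame's +y). About 2 N moves it; it stays where left.
- jar: Glass jar with a steel lid, 70 mm across, 110 mm high, standing left of the frame; leave alone. Origin: centre of its underside.
- mug: Blue mug, 80 mm across, 90 mm high, at the left; leave alone. Origin: centre of its underside.
- rib: Flat wooden rib, 100 x 40 x 8 mm, lying on the bench in front of the screen; leave alone. Origin: centre of its underside.
- spatula: Wooden-handled spatula, 200 mm long, lying at the front left; leave alone. Origin near its middle.
- brush: Brush, 180 mm long, lying in front of the screen on the right; leave alone. Origin near its middle.
- vase: Terracotta vase, 84 mm across, 100 mm high, at the right; leave alone. Origin: centre of its underside.

How it is judged:
On the way, in this order (a step that is already met when the one before it is completed fails the run):
1. the lip bar presses up against the stop with more than 1.5 N, held for 0.2 s (contact force between sash and height_block above 1.5 N and z of lip in the frame of height_block above -0.028 m), for 0.2 s.
2. the bolt is pushed home under the bar (value of joint bolt above 0.034 m and z of lip in the frame of height_block above -0.028 m), for 0.2 s.
At the end, for the whole second after the job is handed in: The screen is up, the bar's axis less than 28 mm below the mark of the height block (so above the bolt), the bolt at least 34 mm of its 40 mm in, and the screen at rest (under 10 mm/s) (all of step 2 and velocity of joint sash between -0.01 and 0.01 m/s); the robot touches nothing.
It fails at once if the robot pushes on the screen with more than 20 N (contact force between any of the arm, the fingers and sash above 20 N).
It fails at once if the robot pushes on the bolt, the stop or the height block with more than 20 N (contact force between any of the arm, the fingers and height_block above 20 N).
It fails at once if the bar is driven against the stop, or the bolt against the bar, with more than 20 N (contact force between sash and height_block above 20 N).
It fails at once if one of the other loose things on the bench is moved by more than 20 mm (distance of any of jar, mug, rib, spatula, brush, vase from where it was at the start of the episode above 0.02 m).
It also fails if it takes over 72 s, if anything falls off the work surface, if the arm or the gripper's body presses on something with over 40 N, if the wrist force passes 120 N, or if a joint passes its speed limit or range.

## Working session

There is one attempt and no reset: what is moved stays moved. The work goes in short steps, Python scripts to look and compute and a shell command to move; the robot and the scene stay as the last step left them, time stands still between calls to the robot, and variables do not carry over. Pictures are saved under pics/ and viewed, at most 10 in all, crops included, and the job is handed in when it is done.

```bash
mkdir -p pics; python3 - <<'E'
from plant import *
import cv2,numpy as np
np.set_printoptions(precision=4,suppress=True)
s=get_state();print(s['clock'],s['tool_pos'],s['eef_rot'],s['contact_force'])
for n in("scene","top"):
    d=snapshot(n);print(n,d['mtx'],d['xyz'],d['orientation'])
    np.savez(n+'.npz',**d);cv2.imwrite(f'pics/{n}0.png',d['frame'][:,:,::-1])
E
```

```text
0.0 [0.2715 0.5622 0.2379] [ 0.223   0.9748 -0.0009 -0.0001] [-0.1206 -0.1963 -0.7798]
scene [[377.0915   0.     252.7807]
 [  0.     377.0915 196.3116]
 [  0.       0.       1.    ]] [ 0.0699 -0.3054  1.1549] [ 0.828  -0.4975  0.128  -0.2248]
top [[497.589    0.     259.2328]
 [  0.     497.589  196.9452]
 [  0.       0.       1.    ]] [ 0.3286 -0.0269  1.6383] [ 0.7049 -0.7032  0.059  -0.0725]
```

View pics/scene0.png

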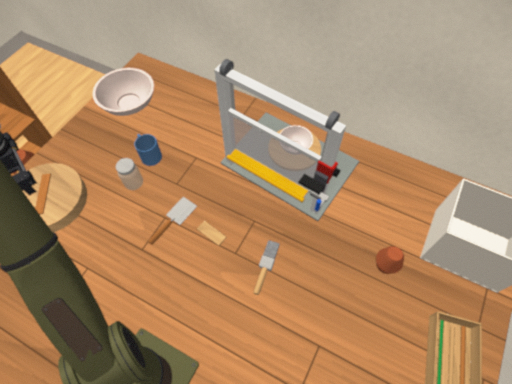

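View pics/top0.png

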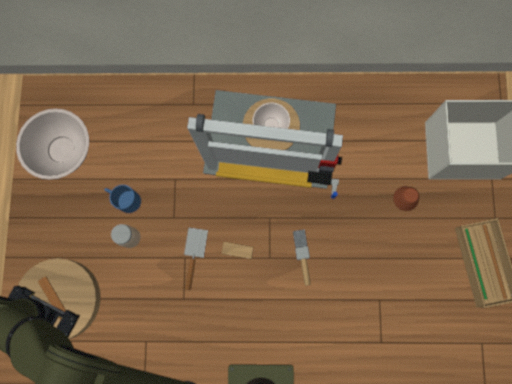

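The scene view shows the frame at about (280,140). The yellow bar runs from (228,155) to (305,193), the red block is at (327,170), the black stop at (314,184) and the blue peg at (318,203). In the top view the bar runs from (217,172) to (308,182) and the peg is at (335,191). I'll look closer.

```bash
python3 - <<'E'
import cv2,numpy as np
a=np.load('scene.npz')['frame'][135:220,215:350];b=np.load('top.npz')['frame'][105:205,185:350]
a=cv2.resize(a,None,fx=4.8,fy=4.8,interpolation=cv2.INTER_CUBIC)[:,:,::-1]
cv2.imwrite('pics/a1.png',a)
b=cv2.resize(b,None,fx=4.8,fy=4.8,interpolation=cv2.INTER_CUBIC)[:,:,::-1]
cv2.imwrite('pics/b1.png',b)
for n in('scene','top'):
    f=np.load(n+'.npz')['frame'];h=cv2.cvtColor(f,cv2.COLOR_RGB2HSV)
    for c,lo,hi in(('yel',(20,180,120),(30,255,255)),('blue',(105,150,60),(125,255,255)),('red',(170,150,60),(180,255,255))):
        m=cv2.inRange(h,lo,hi);k,_,st,ce=cv2.connectedComponentsWithStats(m)
        for i in range(1,k):
            if st[i,4]>8:print(n,c,st[i],ce[i].round(1),cv2.minAreaRect(np.argwhere(_==i)[:,::-1].astype(np.float32)))
E
```

```text
scene yel [227 150  80  51 986] [267.8 174.7] ((267.012939453125, 174.04922485351562), (87.31365966796875, 11.876959800720215), 30.25643539428711)
scene blue [316 199   5  11  32] [317.6 203.9] ((317.7884826660156, 204.05767822265625), (3.1378581523895264, 10.394155502319336), 11.309932708740234)
top yel [ 217  164   93   23 1021] [263.1 174.7] ((263.54742431640625, 174.75547790527344), (92.88374328613281, 12.608652114868164), 6.581944942474365)
top blue [332 192   5   6  17] [333.9 194.6] ((333.7500305175781, 194.75003051757812), (2.1213202476501465, 5.656853675842285), 45.0)
top red [320 162   5   4   9] [321.6 164.1] ((321.5000305175781, 164.50003051757812), (4.242640495300293, 2.8284268379211426), 45.0)
```

View pics/a1.png

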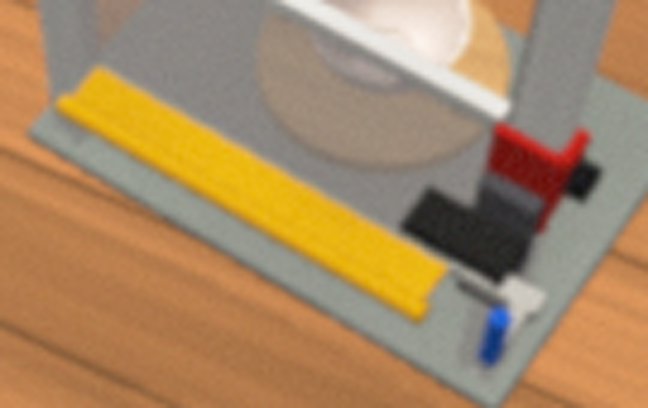

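View pics/b1.png

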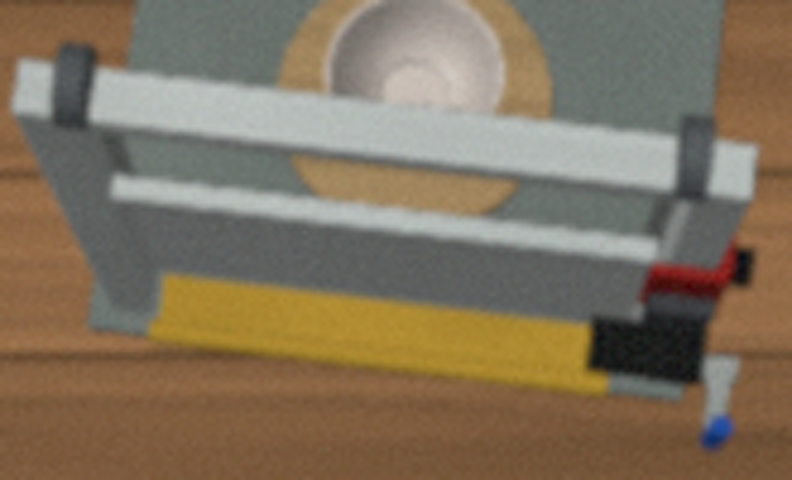

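The crops show the details clearly:

| Feature | Scene crop | Top crop |
|---|---|---|
| Bar front-left end | (60,100) | (150,338) |
| Bar front-right end | (425,315) | (607,392) |
| Peg top | (498,312) | (720,428) |
| Stop, left-front corner | (403,222) | (588,368) |

The brush and rib lie well in front of the frame.

```bash
cat >h.py <<'E'
import numpy as np,cv2
from scipy.spatial.transform import Rotation as R
np.set_printoptions(precision=4,suppress=True)
D={n:dict(np.load(n+'.npz')) for n in('scene','top')}
OFF={'scene':(215,135),'top':(185,105)}
def px(n,c): return (np.array(c)+.5)/4.8-.5+OFF[n]
def ray(n,p):
    d=D[n];v=R.from_quat(d['orientation']).apply(np.linalg.inv(d['mtx'])@[*p,1]);return d['xyz'],v/np.linalg.norm(v)
def plane(n,p,z):
    o,v=ray(n,p);return o+v*(z-o[2])/v[2]
def tri(p,q):
    a,u=ray('scene',p);b,v=ray('top',q)
    t=np.linalg.lstsq(np.c_[u,-v],b-a,rcond=None)[0];x,y=a+t[0]*u,b+t[1]*v
    return (x+y)/2,np.linalg.norm(x-y)
E
python3 - <<'E'
from h import *
P={'barL':((60,100),(150,338)),'barR':((425,315),(607,392)),'peg':((498,312),(720,428)),'stopLF':((403,222),(588,368)),'stopLB':((430,188),(593,318)),'stopRF':((505,272),(698,383)),'redTL':((497,125),(648,262)),
'panetopR':((510,105),(657,245)),'panetopL':((275,-15),(112,185)),'baseFR':((495,405),(683,397)),'baseFL':((32,133),(90,328))}
for k,(s,t) in P.items():
    print(k,*tri(px('scene',s),px('top',t)), 'z85',plane('top',px('top',t),.085)[:2],plane('scene',px('scene',s),.085)[:2])
for z in(0.012,):
    a=plane('scene',px('scene',(32,133)),z);b=plane('scene',px('scene',(495,405)),z);print(a,b,np.degrees(np.arctan2(*(a-b)[:2])))
    a=plane('top',px('top',(90,328)),z);b=plane('top',px('top',(683,397)),z);print(a,b,np.degrees(np.arctan2(*(a-b)[:2])))
E
```

```text
barL [0.6836 0.1368 0.1296] 0.003938721715142398 z85 [0.6927 0.1432] [0.7117 0.1546]
barR [ 0.6484 -0.159   0.1246] 0.0028592311126236364 z85 [ 0.6559 -0.1612] [ 0.6715 -0.1546]
peg [ 0.5996 -0.2136  0.2503] 0.0009036836947971023 z85 [ 0.6316 -0.2354] [ 0.6967 -0.1973]
stopLF [ 0.6392 -0.1374  0.2352] 0.000662992941960127 z85 [ 0.6722 -0.1489] [ 0.7323 -0.1102]
stopLB [ 0.6707 -0.1411  0.2324] 0.0007927359589945835 z85 [ 0.7063 -0.1527] [ 0.767  -0.1152]
stopRF [ 0.6296 -0.2041  0.2424] 0.005106995185280784 z85 [ 0.662  -0.2216] [ 0.728  -0.1891]
redTL [ 0.6892 -0.1683  0.2931] 0.0004349460177515285 z85 [ 0.7449 -0.19  ] [ 0.8389 -0.1355]
panetopR [ 0.6952 -0.1719  0.3078] 8.27159588753428e-05 z85 [ 0.7566 -0.1962] [ 0.8596 -0.1368]
panetopL [0.8123 0.1054 0.1362] 0.13151238525161157 z85 [0.799  0.1711] [0.8803 0.0642]
baseFR [ 0.6659 -0.2188  0.019 ] 0.0011908226415663571 z85 [ 0.6525 -0.2115] [ 0.631  -0.2234]
baseFL [0.7194 0.1926 0.0079] 0.0039396212144284515 z85 [0.6996 0.1836] [0.677  0.1578]
[0.7184 0.1894 0.012 ] [ 0.6692 -0.2178  0.012 ] 6.884107053293074
[0.717  0.1934 0.012 ] [ 0.6677 -0.2201  0.012 ] 6.798054199381559
```

```bash
cat >>h.py <<'E'
psi=np.radians(-6.84);ex=np.array([np.cos(psi),np.sin(psi),0]);ey=np.array([-np.sin(psi),np.cos(psi),0]);O=np.array([.708,-.0155,0])
def W(x,y,z): return O+x*ex+y*ey+[0,0,z]
def F(p): d=np.array(p)-O; return np.array([d@ex,d@ey,d[2]])
def rot(tilt,flip=1):
    a=np.radians(tilt);z=np.sin(a)*ex-np.cos(a)*np.array([0,0,1]);y=flip*ey
    return R.from_matrix(np.c_[np.cross(y,z),y,z])
def delta(p0,r0,p1,r1):
    print('shift',r0.inv().apply(p1-p0),'rotvec',(r0.inv()*r1).as_rotvec(),'deg',np.degrees((r0.inv()*r1).magnitude()))
E
python3 - <<'E'
from h import *
from plant import get_state
s=get_state();r0=R.from_quat(s['eef_rot']);p0=np.array(s['tool_pos'])
print(r0.as_matrix(),F(p0),s['q'])
for f in(1,-1):
    delta(p0,r0,W(-.16,.02,.24),rot(0,f))
print('then tilt in tool frame',(rot(0,-1).inv()*rot(45,-1)).as_rotvec())
print(W(-.16,.02,.24))
E
```

```text
[[-0.9005  0.4348 -0.0006]
 [ 0.4348  0.9005 -0.0015]
 [-0.0001 -0.0016 -1.    ]] [-0.5022  0.5217  0.238 ] [-1.0872  0.6899 -0.1945  1.5662  0.1573  0.9025 -0.2151]
shift [-0.4864 -0.3636 -0.0014] rotvec [-0.0016 -0.0002 -0.3304] deg 18.93039723205745
shift [-0.4864 -0.3636 -0.0014] rotvec [-0.0002  0.0023  2.8112] deg 161.06983552228482
then tilt in tool frame [ 0.      0.7854 -0.    ]
[0.5515 0.0234 0.24  ]
```

```bash
python3 -m jog '[[[0,0,0,0,0,-0.165],[0,0,0,0,0,-0.165],[-0.034,-0.05,0,0,0,0],[-0.034,-0.05,0,0,0,0],[-0.034,-0.05,0,0,0,0],[-0.034,-0.05,0,0,0,0],[-0.034,-0.05,0,0,0,0],[-0.034,-0.05,0,0,0,0],[-0.034,-0.05,0,0,0,0],[-0.034,-0.05,0,0,0,0],[-0.034,-0.05,0,0,0,0],[-0.034,-0.05,0,0,0,0]]]' 0 10
python3 -m jog '[[[0,0,0,0,-0.157,0],[0,0,0,0,-0.157,0],[0,0,0,0,-0.157,0],[0,0,0,0,-0.157,0],[0,0,0,0,-0.157,0],[0,0,0,0,0,0],[0,0,0,0,0,0]]]'
python3 - <<'E'
from h import *
from plant import get_state
s=get_state();r0=R.from_quat(s['eef_rot']);p0=np.array(s['tool_pos'])
print(F(p0),(r0.inv()*rot(45)).as_rotvec(),s['q'],s['contact_force'])
B=np.array([-.035,.02,.122])
delta(p0,r0,W(-.12,.02,.082),rot(45));delta(p0,rot(45),W(-.0385,.02,.082),rot(45))
E
```

```text
clock: 1.6
tool_pos: [0.5501, 0.0239, 0.2385]
eef_rot: [0.06, 0.998, 0.0, -0.0]
contact_force: [0.6, 0.6, -0.2]
opening: 0.006
finger_force: 0.0
clock: 2.48
tool_pos: [0.5447, -0.0046, 0.2347]
eef_rot: [0.069, 0.974, -0.061, 0.207]
contact_force: [0.1, -0.4, 0.5]
opening: 0.006
finger_force: 0.0
[-0.1634 -0.0087  0.2347] [-0.0985 -0.361   0.0181] [-0.1116  0.4977 -0.1521  2.1995  1.336   0.3179 -0.0676] [ 0.1202 -0.4299  0.4718]
shift [0.0233 0.0441 0.1534] rotvec [-0.0985 -0.361   0.0181] deg 21.462984881614233
shift [0.0196 0.0287 0.1963] rotvec [0. 0. 0.] deg 0.0
```

```bash
python3 -m jog '[[[0,0.003,0,-0.01,-0.04,0],[0,0.003,0,-0.01,-0.04,0],[0,0.003,0,-0.01,-0.04,0],[0,0.003,0,-0.01,-0.04,0],[0,0.003,0,-0.01,-0.04,0],[0,0.003,0,-0.01,-0.04,0],[0,0.003,0,-0.01,-0.04,0],[0,0.003,0,-0.01,-0.04,0],[0,0.003,0,-0.01,-0.04,0],[0,0.003,0,-0.01,0,0],[0,0,0,0,0,0]]]'
python3 - <<'E'
from h import *
from plant import get_state
s=get_state();r0=R.from_quat(s['eef_rot']);p0=np.array(s['tool_pos'])
print(F(p0),(r0.inv()*rot(45)).as_rotvec(),s['q'],s['contact_force'])
delta(p0,r0,W(-.11,.02,.082),rot(45))
E
```

```text
clock: 3.85
tool_pos: [0.549, 0.0245, 0.2331]
eef_rot: [0.045, 0.923, -0.025, 0.381]
contact_force: [0.2, -0.1, -0.1]
opening: 0.001
finger_force: 0.0
[-0.1627  0.0208  0.2331] [ 0.0031 -0.0016  0.0196] [ 0.0281  0.635  -0.5298  2.5191  2.379   0.9241 -1.1866] [ 0.2319 -0.1497 -0.079 ]
shift [0.0694 0.0001 0.1442] rotvec [ 0.0031 -0.0016  0.0196] deg 1.1403786812662353
```

```bash
python3 -m jog '[[[0.012,0,0.024,0,0,0],[0.012,0,0.024,0,0,0],[0.012,0,0.024,0,0,0],[0.012,0,0.024,0,0,0],[0.011,0,0.024,0,0,0],[0.0104,0,0.024,0,0,0],[0,0,0,0,0,0]]]'
python3 - <<'E'
from h import *
from plant import get_state
s=get_state();r0=R.from_quat(s['eef_rot']);p0=np.array(s['tool_pos'])
print(F(p0),(r0.inv()*rot(45)).as_rotvec(),s['q'],s['contact_force'])
delta(p0,r0,W(-.0385,.02,.082),rot(45))
E
```

```text
clock: 4.72
tool_pos: [0.6011, 0.017, 0.0809]
eef_rot: [0.046, 0.923, -0.026, 0.381]
contact_force: [-0.5, -0.0, 0.2]
opening: 0.006
finger_force: 0.0
[-0.11    0.0195  0.0809] [ 0.0019 -0.0024  0.0194] [ 0.0553  1.0536 -0.4885  2.4227  2.5901  1.2127 -1.2429] [-0.5286 -0.0134  0.1599]
shift [-0.0515 -0.0006  0.0496] rotvec [ 0.0019 -0.0024  0.0194] deg 1.1274692703024876
```

```bash
python3 -m jog '[[[-0.0085,0,0.0085,0,0,0],[-0.0085,0,0.0085,0,0,0],[-0.0085,0,0.0085,0,0,0],[-0.0085,0,0.0085,0,0,0],[-0.0085,0,0.0085,0,0,0],[-0.0085,0,0.0085,0,0,0],[0,0,0,0,0,0]]]'
python3 - <<'E'
from h import *
from plant import *
s=get_state();p0=np.array(s['tool_pos']);print(F(p0),s['contact_force'])
d=snapshot('scene');f=d['frame'][120:230,200:350]
cv2.imwrite('pics/c.png',cv2.resize(f,None,fx=4.5,fy=4.5,interpolation=cv2.INTER_CUBIC)[:,:,::-1])
E
```

```text
clock: 5.6
tool_pos: [0.6733, 0.0103, 0.0827]
eef_rot: [0.046, 0.923, -0.025, 0.382]
contact_force: [0.4, 0.8, 0.1]
opening: 0.01
finger_force: 0.0
[-0.0375  0.0215  0.0827] [0.3788 0.7512 0.0833]
```

View pics/c.png

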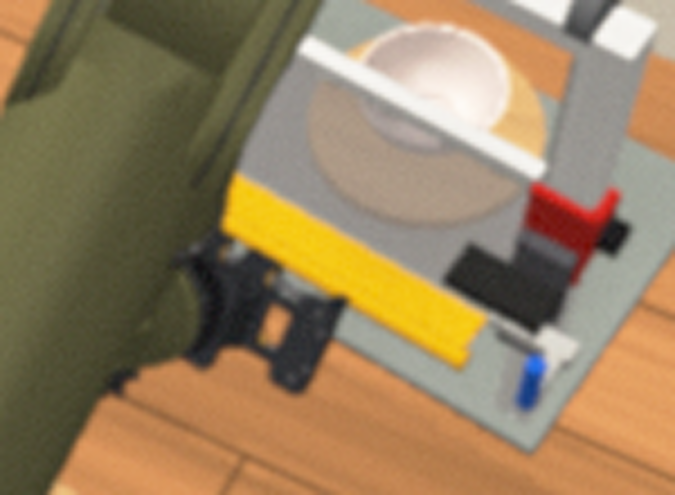

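The gripper is in front of and below the bar (bar around (350,270) in the crop), with its tips underneath. Now I'll raise it slowly.

```bash
python3 -m jog '[[[-0.0028,0,-0.0028,0,0,0],[-0.0028,0,-0.0028,0,0,0],[-0.0028,0,-0.0028,0,0,0],[-0.002,0,-0.002,0,0,0],[-0.002,0,-0.002,0,0,0]]]'
python3 -m jog '[[[-0.002,0,-0.002,0,0,0],[-0.002,0,-0.002,0,0,0],[-0.002,0,-0.002,0,0,0],[-0.002,0,-0.002,0,0,0]]]'
python3 -m jog '[[[-0.0028,0,-0.0028,0,0,0],[-0.0028,0,-0.0028,0,0,0],[-0.0028,0,-0.0028,0,0,0]]]'
```

```text
clock: 6.28
tool_pos: [0.6716, 0.0108, 0.0991]
eef_rot: [0.045, 0.923, -0.024, 0.38]
contact_force: [-1.0, -0.3, -2.5]
opening: 0.005
finger_force: 1.2
clock: 6.78
tool_pos: [0.6718, 0.0108, 0.1106]
eef_rot: [0.045, 0.923, -0.024, 0.381]
contact_force: [-3.2, 0.0, -3.5]
opening: 0.006
finger_force: 2.0
clock: 7.15
tool_pos: [0.6719, 0.0108, 0.1226]
eef_rot: [0.045, 0.923, -0.025, 0.381]
contact_force: [-4.6, -0.4, -2.7]
opening: 0.004
finger_force: 2.6
```

```bash
python3 -m jog '[[[-0.0033,0,-0.0033,0,0,0],[-0.0033,0,-0.0033,0,0,0],[-0.0033,0,-0.0033,0,0,0],[-0.0033,0,-0.0033,0,0,0],[-0.0033,0,-0.0033,0,0,0],[-0.0033,0,-0.0033,0,0,0],[-0.0033,0,-0.0033,0,0,0],[-0.0033,0,-0.0033,0,0,0],[-0.0033,0,-0.0033,0,0,0],[0,0,0,0,0,0]]]'
python3 - <<'E'
from h import *
from plant import *
s=get_state();p0=np.array(s['tool_pos']);print(F(p0),s['contact_force'])
d=snapshot('scene');np.savez('s2.npz',**d);f=d['frame'][120:230,200:350]
cv2.imwrite('pics/d.png',cv2.resize(f,None,fx=4.5,fy=4.5,interpolation=cv2.INTER_CUBIC)[:,:,::-1])
E
```

```text
clock: 8.4
tool_pos: [0.6721, 0.011, 0.1652]
eef_rot: [0.045, 0.923, -0.025, 0.381]
contact_force: [-6.1, -0.3, -1.5]
opening: 0.008
finger_force: 2.4
[-0.0388  0.022   0.1652] [-6.1381 -0.3317 -1.4971]
```

View pics/d.png

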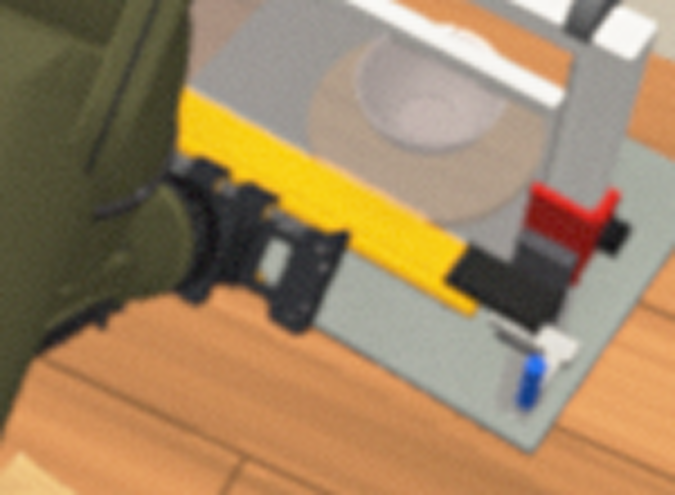

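The screen rises with the fingers. The bar's right end is at (470,310) in the crop and the stop's left end at (455,275), so the bar has not reached the stop yet. I'll continue slowly and ease back slightly to limit the horizontal force.

```bash
python3 -m jog '[[[-0.001,0,-0.002,0,0,0],[-0.0014,0,-0.0018,0,0,0],[-0.0014,0,-0.0014,0,0,0],[-0.0014,0,-0.0014,0,0,0],[-0.0014,0,-0.0014,0,0,0]]]'
python3 -m jog '[[[-0.0014,0,-0.0014,0,0,0],[-0.001,0,-0.001,0,0,0],[-0.001,0,-0.001,0,0,0]]]'
```

```text
clock: 9.07
tool_pos: [0.6719, 0.0112, 0.1754]
eef_rot: [0.045, 0.923, -0.025, 0.382]
contact_force: [-1.9, -3.1, -2.7]
opening: 0.007
finger_force: 1.4
clock: 9.45
tool_pos: [0.6718, 0.0119, 0.18]
eef_rot: [0.045, 0.923, -0.024, 0.381]
contact_force: [-1.5, -1.3, -2.0]
opening: 0.008
finger_force: 1.2
```

Now 1 mm steps, two or three at a time.

```bash
python3 -m jog '[[[-0.0007,0,-0.0007,0,0,0],[-0.0007,0,-0.0007,0,0,0],[-0.0007,0,-0.0007,0,0,0]]]'
python3 -m jog '[[[-0.0007,0,-0.0007,0,0,0],[-0.0007,0,-0.0007,0,0,0]]]'
```

```text
clock: 9.82
tool_pos: [0.6717, 0.012, 0.1829]
eef_rot: [0.045, 0.923, -0.024, 0.381]
contact_force: [0.7, -1.4, -2.7]
opening: 0.006
finger_force: 1.1
clock: 10.07
tool_pos: [0.6717, 0.012, 0.1849]
eef_rot: [0.045, 0.923, -0.024, 0.381]
contact_force: [-0.1, -1.1, -2.2]
opening: 0.004
finger_force: 1.1
```

```bash
python3 -m jog '[[[-0.0007,0,-0.0007,0,0,0],[-0.0007,0,-0.0007,0,0,0]]]'
```

```text
clock: 10.32
tool_pos: [0.6717, 0.012, 0.1868]
eef_rot: [0.045, 0.923, -0.024, 0.381]
contact_force: [-0.7, -0.3, -1.3]
opening: 0.005
finger_force: 1.0
```

```bash
python3 -m jog '[[[-0.0007,0,-0.0007,0,0,0],[-0.0007,0,-0.0007,0,0,0]]]'
```

```text
clock: 10.58
tool_pos: [0.6716, 0.012, 0.1888]
eef_rot: [0.045, 0.923, -0.024, 0.381]
contact_force: [-0.6, -0.6, -2.2]
opening: 0.007
finger_force: 1.0
```

```bash
python3 -m jog '[[[-0.0007,0,-0.0007,0,0,0]]]'; python3 -m jog '[[[-0.0007,0,-0.0007,0,0,0]]]'
```

```text
clock: 10.7
tool_pos: [0.6716, 0.012, 0.1898]
eef_rot: [0.045, 0.923, -0.024, 0.381]
contact_force: [-0.4, -0.1, -2.3]
opening: 0.003
finger_force: 1.0
clock: 10.82
tool_pos: [0.6716, 0.0119, 0.1908]
eef_rot: [0.045, 0.923, -0.024, 0.381]
contact_force: [-0.9, 0.2, -2.8]
opening: 0.011
finger_force: 1.0
```

```bash
python3 -m jog '[[[-0.0007,0,-0.0007,0,0,0]]]'
```

```text
clock: 10.95
tool_pos: [0.6715, 0.012, 0.1917]
eef_rot: [0.045, 0.923, -0.024, 0.381]
contact_force: [-0.5, 0.1, -4.0]
opening: 0.003
finger_force: 1.5
```

```bash
python3 -m jog '[[[-0.0007,0,-0.0007,0,0,0]]]'
```

```text
clock: 11.08
tool_pos: [0.6711, 0.012, 0.1922]
eef_rot: [0.045, 0.923, -0.024, 0.38]
contact_force: [-0.5, 0.6, -4.4]
opening: 0.007
finger_force: 2.0
```

```bash
python3 -m jog '[[[-0.0007,0,-0.0007,0,0,0]]]'
```

```text
clock: 11.2
tool_pos: [0.6707, 0.012, 0.1927]
eef_rot: [0.045, 0.924, -0.024, 0.38]
contact_force: [-1.0, 0.3, -7.7]
opening: 0.003
finger_force: 2.8
```

```bash
python3 -m jog '[[[-0.0003,0,-0.0003,0,0,0],[0,0,0,0,0,0],[0,0,0,0,0,0],[0,0,0,0,0,0]]]'
```

```text
clock: 11.7
tool_pos: [0.6706, 0.0119, 0.1931]
eef_rot: [0.045, 0.924, -0.024, 0.38]
contact_force: [-1.6, 0.8, -10.8]
opening: 0.007
finger_force: 4.6
```

The bar is firmly against the stop. I'll retreat along the contact normal (tool +x), then back away and take a picture.

```bash
python3 -m jog '[[[0.001,0,0,0,0,0],[0.002,0,0,0,0,0],[0.004,0,0,0,0,0],[0.008,0,0,0,0,0],[0.02,0,-0.01,0,0,0],[0.02,0,-0.03,0,0,0],[0.02,0,-0.03,0,0,0],[0.02,0,-0.04,0,0,0],[0,0,-0.03,0,0,0],[0,0,0,0,0,0]]]'
python3 - <<'E'
from h import *
from plant import *
s=get_state();r0=R.from_quat(s['eef_rot']);p0=np.array(s['tool_pos']);print(F(p0),s['contact_force'],s['q'])
d=snapshot('scene');np.savez('scene.npz',**d);f=d['frame'][120:230,200:350]
e=snapshot('top');np.savez('top.npz',**e);g=e['frame'][120:230,200:350]
cv2.imwrite('pics/e.png',np.hstack([cv2.resize(f,(400,293),interpolation=cv2.INTER_CUBIC)[:,:,::-1],cv2.resize(g,(400,293),interpolation=cv2.INTER_CUBIC)[:,:,::-1]]))
delta(p0,r0,W(-.084,-.255,.228),rot(0))
E
```

```text
clock: 12.95
tool_pos: [0.5394, 0.0378, 0.2112]
eef_rot: [0.045, 0.922, -0.019, 0.383]
contact_force: [0.2, -0.8, -0.3]
opening: 0.007
finger_force: 0.0
[-0.1737  0.0328  0.2112] [ 0.2209 -0.8448 -0.3083] [ 0.1744  0.7927 -0.8974  2.5587  2.2143  1.2037 -1.0593]
shift [-0.0705 -0.2897  0.0473] rotvec [0.0081 0.7881 0.0214] deg 45.17472034985065
```

View pics/e.png

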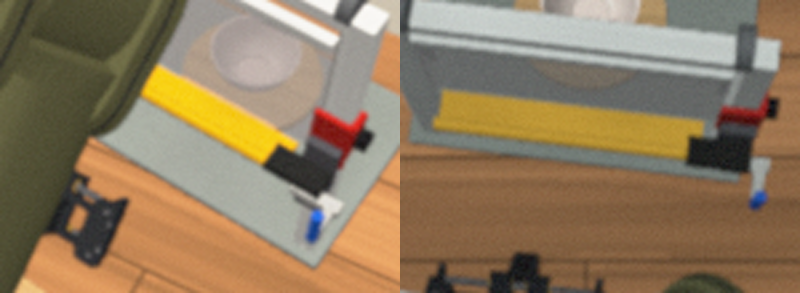

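The screen stayed up. The bar's right end is tucked under the black stop at (270,155) in the left picture, and the blue peg is still withdrawn at (316,225) and (757,200). I'll keep the tilt, move right past the peg and then advance.

```bash
python3 -m jog '[[[-0.013,0,0.003,0,0,0],[-0.014,-0.018,0.003,0,0,0],[0,-0.04,0,0,0,0],[0,-0.04,0,0,0,0],[0,-0.04,0,0,0,0],[0,-0.04,0,0,0,0],[0,-0.04,0,0,0,0],[0,-0.04,0,0,0,0],[0,-0.04,0,0,0,0],[0,0,0,0,0,0]]]'
python3 - <<'E'
from h import *
from plant import *
s=get_state();r0=R.from_quat(s['eef_rot']);p0=np.array(s['tool_pos']);print(F(p0),s['contact_force'],s['q'])
delta(p0,r0,W(-.0755,-.265,.2255),rot(45))
E
```

```text
clock: 14.3
tool_pos: [0.5318, -0.2674, 0.2246]
eef_rot: [0.048, 0.923, -0.023, 0.381]
contact_force: [-0.6, -0.3, 0.3]
opening: 0.008
finger_force: 0.0
[-0.145  -0.2711  0.2246] [-0.5532 -0.3236  0.3195] [ 1.0552  0.7494 -0.8184  2.3368  2.7841  0.5523 -0.6967]
shift [-0.0499  0.0052  0.0484] rotvec [ 0.0049 -0.0016  0.0133] deg 0.8186668450436838
```

```bash
python3 -m jog '[[[-0.0125,0,0.012,0,0,0],[-0.0125,0,0.012,0,0,0],[-0.0125,0,0.012,0,0,0],[-0.0125,0,0.0124,0,0,0],[0,0.005,0,0,0,0],[0,0,0,0,0,0]]]'
python3 - <<'E'
from h import *
from plant import *
s=get_state();p0=np.array(s['tool_pos']);print(F(p0),s['contact_force'],s['q'])
f=snapshot('scene')['frame'][150:230,260:370];g=snapshot('top')['frame'][140:220,270:380]
cv2.imwrite('pics/f.png',np.hstack([cv2.resize(k,(400,291),interpolation=cv2.INTER_CUBIC)[:,:,::-1] for k in(f,g)]))
E
```

```text
clock: 15.05
tool_pos: [0.6019, -0.2619, 0.2258]
eef_rot: [0.043, 0.923, -0.019, 0.381]
contact_force: [0.1, -0.1, -0.5]
opening: 0.006
finger_force: 0.0
[-0.076  -0.2572  0.2258] [ 0.0721 -0.1186 -0.5042] [ 0.9255  0.76   -0.748   2.1802  2.7048  0.4573 -0.6635]
```

View pics/f.png

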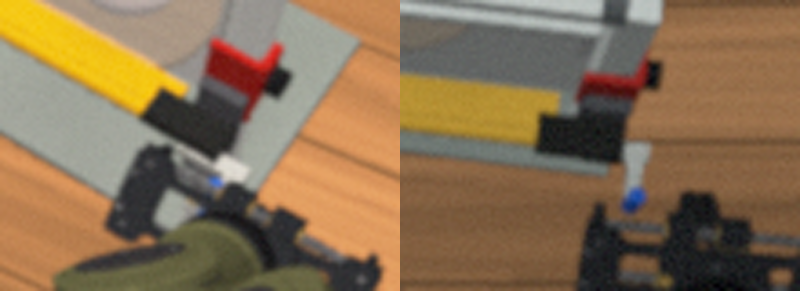

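In the top view (right) the closed fingers are at about (700,200) and the peg at (633,198), so the gap is about 47 mm between centres as expected. Now push along +y.

```bash
python3 -m jog '[[[0,0.006,0,0,0,0],[0,0.006,0,0,0,0],[0,0.003,0,0,0,0],[0,0.003,0,0,0,0],[0,0.003,0,0,0,0],[0,0.003,0,0,0,0]]]'; python3 -m jog '[[[0,0.003,0,0,0,0],[0,0.003,0,0,0,0],[0,0.003,0,0,0,0]]]'
```

```text
clock: 15.9
tool_pos: [0.6049, -0.2396, 0.2263]
eef_rot: [0.044, 0.923, -0.02, 0.382]
contact_force: [-0.1, -0.1, 0.4]
opening: 0.006
finger_force: 0.0
clock: 16.27
tool_pos: [0.6057, -0.2317, 0.2263]
eef_rot: [0.045, 0.923, -0.021, 0.382]
contact_force: [0.1, -2.0, 0.7]
opening: 0.007
finger_force: 1.1
```

```bash
python3 -m jog '[[[0,0.003,0,0,0,0],[0,0.003,0,0,0,0],[0,0.003,0,0,0,0],[0,0.003,0,0,0,0],[0,0.003,0,0,0,0],[0,0.003,0,0,0,0],[0,0.003,0,0,0,0],[0,0.003,0,0,0,0],[0,0.003,0,0,0,0]]]'; python3 -m jog '[[[0,0.002,0,0,0,0],[0,0.002,0,0,0,0]]]'
```

```text
clock: 17.4
tool_pos: [0.6085, -0.2037, 0.2263]
eef_rot: [0.044, 0.923, -0.02, 0.382]
contact_force: [1.9, -2.3, -0.7]
opening: 0.003
finger_force: 1.1
clock: 17.65
tool_pos: [0.6088, -0.1998, 0.2262]
eef_rot: [0.044, 0.923, -0.02, 0.382]
contact_force: [0.6, -1.9, -0.6]
opening: 0.006
finger_force: 1.1
```

```bash
python3 -m jog '[[[0,0.001,0,0,0,0],[0,0.001,0,0,0,0]]]'
```

```text
clock: 17.9
tool_pos: [0.609, -0.1982, 0.2262]
eef_rot: [0.045, 0.923, -0.02, 0.382]
contact_force: [1.5, -3.2, 0.1]
opening: 0.004
finger_force: 1.6
```

```bash
python3 -m jog '[[[0,0.001,0,0,0,0]]]'
```

```text
clock: 18.02
tool_pos: [0.609, -0.198, 0.2262]
eef_rot: [0.045, 0.923, -0.021, 0.382]
contact_force: [-0.2, -4.7, 1.0]
opening: 0.006
finger_force: 2.4
```

```bash
python3 -m jog '[[[0,0.001,0,0,0,0]]]'
```

```text
clock: 18.15
tool_pos: [0.609, -0.1978, 0.2261]
eef_rot: [0.046, 0.923, -0.021, 0.382]
contact_force: [-0.0, -6.6, 1.5]
opening: 0.007
finger_force: 3.2
```

```bash
python3 -m jog '[[[0,0.001,0,0,0,0]]]'
```

```text
clock: 18.27
tool_pos: [0.609, -0.1977, 0.2261]
eef_rot: [0.046, 0.923, -0.022, 0.382]
contact_force: [-0.7, -8.1, 1.3]
opening: 0.006
finger_force: 3.9
```

End stop reached. I'll back off along -y, then away, and check the peg.

```bash
python3 -m jog '[[[0,-0.002,0,0,0,0],[0,-0.006,0,0,0,0],[0,-0.02,0,0,0,0],[0,-0.03,0,0,0,0],[0.01,-0.02,-0.03,0,0,0],[0.01,0,-0.04,0,0,0],[0,0,-0.04,0,0,0],[0,0,0,0,0,0],[0,0,0,0,0,0]]]'
python3 - <<'E'
from h import *
from plant import *
s=get_state();print(F(s['tool_pos']),s['contact_force'])
C=[]
for n in('scene','top'):
    d=snapshot(n);D[n]=d;c=d['frame'];f=c[150:230,260:370] if n=='scene' else c[140:220,270:380]
    C.append(cv2.resize(f,(400,291),interpolation=cv2.INTER_CUBIC)[:,:,::-1])
    h=cv2.cvtColor(c,cv2.COLOR_RGB2HSV);m=cv2.inRange(h,(105,150,60),(125,255,255));m[:,:250]=0
    ys,xs=np.nonzero(m);print(n,len(xs),xs.mean(),ys.mean(),ys.min())
    o,v=ray(n,(xs.mean(),ys.mean()));z=.23;print(F(o+v*(z-o[2])/v[2]))
    if n=='top': D['top']=d
E0=0
cv2.imwrite('pics/g.png',np.hstack(C))
E
```

```text
clock: 19.4
tool_pos: [0.5109, -0.263, 0.2899]
eef_rot: [0.044, 0.923, -0.02, 0.382]
contact_force: [0.5, 0.5, -0.2]
opening: 0.005
finger_force: 0.0
[-0.1663 -0.2692  0.2899] [ 0.4538  0.4963 -0.2492]
scene 29 306.0689655172414 197.41379310344828 193
[-0.0857 -0.1745  0.23  ]
top 15 320.73333333333335 193.2 191
[-0.0832 -0.1718  0.23  ]
```

View pics/g.png

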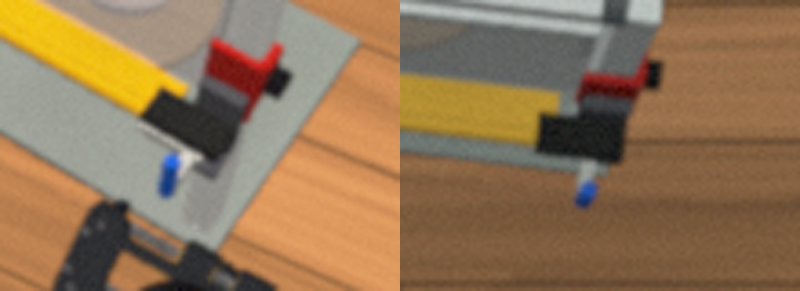

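The peg has moved to (170,175) and (587,193), about 38 mm of travel to a firm stop. The bar is still up at the stop and the arm is clear, so I'm handing in.

```bash
python3 -c "from plant import *;print(finish_job())"
```

```text
the job is handed in; nothing more can be done
None
```

I raised the screen against the stop, where it stayed, and pushed the bolt about 38 mm to a firm end stop under the bar. Measured forces peaked near 11 N, the arm ended clear, and I handed in at about 19.5 s; the hand-in returned no verdict.

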